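# Show a fluorite slip inside the UV viewing box

### The arm

A 7-joint arm with a two-finger parallel gripper is mounted at the origin on the work surface. World frame = base frame: x ahead of the robot, y to its left, z up, the work surface at z = 0. Lengths are in m, angles in rad, forces in N, time in s.
With the tool pointing down it reaches from about 0.375 to 0.925 m from the base axis. Payload 3.1 kg.
Tool frame: the origin (TCP) lies between the finger pads; the fingertips stand 19 mm ahead of it and the grasp point (between the pads) is the TCP; z points along the fingers, y is the line along which they close (so a half turn about z gives the same grasp; the last joint's range is limited). The gripper opens to 85 mm and grips with 20 to 120 N. Pads are 22 mm wide; open, the fingers measure 114 mm over their backs; the gripper's body (76 mm by 85 mm) begins 54 mm behind the grasp point. The pads swing forward as they close: fully open they stand 13 mm farther back than shut.
Start: joints at [-1.367, 0.383, 0.044, 1.598, -0.018, 1.161, -0.05], TCP at [0.193, 0.621, 0.25] pointing down, gripper open.
Joint ranges: [-2.61, 2.61], [-0.41, 2.15], [-1.48, 1.57], [0, 2.5], [-1.57, 4.71], [0.05, 1.97], [-2.85, 2.85]. Speed limits (rad/s): [2.79, 2.79, 3.14, 3.14, 3.14, 3.14, 3.14].

### API

Orientations are given as a unit quaternion [x, y, z, w].
In Python, from bench import move_ptp, movel, move_j, move_gripper, pause, inverse_kinematics, read_camera, camera_params, MotionError, sign_off, look_for, tip_of, read_time_s, read_qpos, read_joint_vel, read_effort, read_eef_pos, read_tcp_rot, read_ft_force, read_ft_torque, read_finger_gap, read_grasp_force gives the robot as it stands. Calls block until the motion is done:
- move_ptp(position, orientation): joint-space move of the TCP to a pose.
- movel(position, orientation=None, speed=0.15): straight line of the TCP; orientation=None keeps the orientation; speed is the mean speed in m/s.
- move_j(angles): joint-space move.
- move_gripper(opening, effort=None): finger opening in m; effort is the grip in N (None keeps the last); returns when the fingers have stopped.
- pause(seconds).
- inverse_kinematics(position, orientation): joint angles nearest the present ones, or None.
- read_camera(name): name is "scene" or "side" or "wrist"; returns the picture (480x640x3 uint8, red, green, blue); there is no depth.
- camera_params(name): a dict with "K" (3x3 intrinsics, pixels), "camera_from_world" (4x4, takes a point from world to camera coordinates). Camera axes: x right, y down, z forward; pixel columns grow to the right and rows downward; lengths in m; the calibration is good to about 2 mm. A picture is of the moment at which its call begins: read the wrist's pose just before it. camera_params takes no time and is no camera call; for the wrist camera it gives the pose at the moment of the call.
A pose or a line that the arm cannot do raises MotionError and nothing moves.
- sign_off(): hands the job in; it is judged then, once.
Trained networks look in the newest picture that a camera, given by its name, has taken for a name from the list of things; names that differ only in an ending like _2 or _b are one class to them, and where a whole thing is asked for, a point or a joint stands for the part that bears it (a point fixed in the world has none). Each returns a list of dicts, best first, with "confidence" (0 to 1); they miss things now and then, are a little off and sometimes report something else, mostly with a low value. They report only what shows in the picture. A call takes as long as a camera call.
- look_for(camera, name): "at" ([column, row] in pixels, amid what is visible of it).
- tip_of(camera, name): "at" ([column, row] in pixels: a listed point, or the origin of a listed thing).
Readings, each from a call of its own:
- read_time_s(): time.
- read_qpos(): joint angles.
- read_joint_vel(): joint speeds.
- read_effort(): joint torques, N m.
- read_eef_pos(): TCP position.
- read_tcp_rot(): TCP orientation.
- read_ft_force(): force on the tool from outside, world axes, zero at the start.
- read_ft_torque(): the same for the moment, N m.
- read_finger_gap(): finger opening in m.
- read_grasp_force(): force on a finger pad.
Only numpy, scipy, OpenCV 4.12 (cv2) and the standard library are available. Lean on these libraries where they do the work, as an engineer would, in place of code of your own. Each camera call takes 0.05 s, during which the arm holds its last target. There are 200 camera calls.

### The job

Take the sawn fluorite slip out of its wooden rack and slide it down, fully home, into the open top of the aluminium case standing in its black stand, and let go of it. Then take hold of the case and lower it upright, foot first, through the slot in the lid of the grey UV viewing box until about half of the case's height is inside, and finish while still holding it there, still, without leaning it hard on the box. Leave the fluorite cluster, clay pot, dividers and scoop where they are.

Things in the scene. Friction and masses are not known exactly. Their poses are not given: they have to be found in the camera images.
- slip_center (a point): Centre (half-way up) of the sawn purple fluorite slip, an upright plate 10 (its x, thickness) x 40 (its y, width) x 104 (its z, height) mm, about 130 g. It starts upright in the fixed wooden rack (70 x 90 x 40 mm high), its lowest 25 mm in a recess 2 mm wider each way. Either way round is the same.
- case_center (a point): Centre (half-way up) of the upright aluminium case, 22 (its x) x 56 (its y) x 80 (its z) mm, about 120 g. Its open-topped pocket, centred, is 12 (x) x 42 (y) mm with a 2 mm chamfer, 74 mm deep over a 6 mm floor: the slip, fully home, stands 30 mm out and its centre is 18 mm above this point. Grip it across the 56 mm width near its top. Either way round is the same.
- case: The same aluminium case, with a window in each broad face; origin at the centre of its underside (40 mm below its centre), z up. It starts upright in the stand.
- stand: Fixed black plastic stand of the case, 90 x 100 mm, 30 mm high; origin at the centre of its underside. Its recess, centred in the top, 15 mm deep, is 24 (x) x 58 (y) mm; the case in it has its underside 15 mm above the counter.
- slot (a point): Centre of the slot's mouth in the lid's top face, 110 mm up; axes of the box. The slot, 24 (x) x 58 (y) mm, 2 mm wider than the case each way, 2 mm chamfer, passes through the flat 8 mm lid. The UV box is fixed, grey, 150 x 150 x 110 mm, hollow (floor 104 mm below the lid's top), with nothing on the lid or under the slot; its +x side is open.
- cluster: Bystander: purple fluorite crystal cluster on rock, about 70 x 55 x 50 mm, loose; origin at the centre of its underside.
- pot: Bystander: grey clay pot, 84 mm across the rim, 75 mm high, loose; origin at the centre of its underside.
- dividers: Bystander: steel dividers lying flat, about 165 x 50 mm, 10 mm thick, loose; origin on the counter near the middle.
- scoop: Bystander: orange plastic scoop, about 170 x 55 x 28 mm, loose; origin on the counter near the middle.
- viewer: The grey UV viewing box itself, fixed; origin at the centre of its underside, z up. Its slot is given separately.

How it is judged:
On the way:
1. the slip is fully home in the case, let go, while the case stands in its stand (z of slip_center in the frame of case_center between 0.013 and 0.022 m and horizontal distance between slip_center and case_center below 0.005 m and contact force between the fingers and slip below 0.1 N and horizontal distance between case_center and stand below 0.006 m and z of case in the frame of stand below 0.02 m), for 0.2 s.
At the end, for the whole second after the job is handed in: The case is held by the fingers, still (under 20 mm/s) and upright (within 0.1 rad), in the slot of the viewing box with its underside 26 to 56 mm below the lid's top face, nothing under it and pressing on the box with less than 10 N, and the slip is still fully home in it (within 4 mm) (z of case in the frame of slot between -0.056 and -0.026 m and horizontal distance between case and slot below 0.006 m and angle between case's own z axis and vertical below 0.1 rad and z of slip_center in the frame of case_center between 0.013 and 0.022 m and horizontal distance between slip_center and case_center below 0.006 m and contact force between the fingers and case above 2 N and linear speed of case below 0.02 m/s and contact force between case and viewer below 10 N); the arm keeps its last pose, push and grip.
It fails at once if a bystander was moved more than 20 mm (distance of any of cluster, pot, dividers, scoop from where it was at the start of the episode above 0.02 m).
It also fails if it takes over 72 s, if anything falls off the work surface, if the arm or the gripper's body presses on something with over 40 N, if the wrist force passes 120 N, or if a joint passes its speed limit or range.

## Working session

There is one attempt and no reset: what is moved stays moved. The work goes in short steps, each a Python script; the robot and the scene stay as the last script left them, time stands still between calls to the robot, and variables do not carry over. Pictures are saved under pics/ and viewed, at most 10 in all, crops included, and the job is handed in when it is done.

```bash
mkdir -p pics; ls
python3 - <<'E'
from bench import *
import cv2,numpy as np
ims=[]
for c in("scene","side","wrist"):
    im=read_camera(c);cv2.imwrite(f"pics/{c}0.png",im[:,:,::-1])
    p=camera_params(c);print(c,np.round(p["K"],1).tolist(),np.round(p["camera_from_world"],3).tolist())
    for n in("slip_center","case_center","slot","stand","case","viewer","cluster","pot","dividers","scoop"):
        t=tip_of(c,n);print(n,[(np.round(d["at"],1).tolist(),round(d["confidence"],2)) for d in t[:2]])
print(read_time_s(),read_eef_pos(),read_tcp_rot())
E
```

```text
pics
scene [[555.2, 0.0, 319.9], [0.0, 555.2, 233.5], [0.0, 0.0, 1.0]] [[0.218, 0.976, -0.006, -0.121], [0.831, -0.189, -0.523, -0.482], [-0.511, 0.108, -0.853, 1.507], [0.0, 0.0, 0.0, 1.0]]
slip_center [([447.6, 194.8], 0.88)]
case_center [([320.1, 201.7], 0.63), ([188.0, 331.5], 0.27)]
slot [([188.7, 230.3], 0.61)]
stand [([324.1, 215.3], 0.8), ([187.6, 335.9], 0.6)]
case [([322.7, 211.5], 0.59)]
viewer [([196.3, 260.0], 0.7)]
cluster [([381.9, 301.4], 0.63)]
pot [([295.8, 316.8], 0.64)]
dividers [([468.5, 281.5], 0.95)]
scoop [([192.1, 334.3], 0.6)]
side [[535.0, 0.0, 323.5], [0.0, 535.0, 241.6], [0.0, 0.0, 1.0]] [[0.762, -0.647, 0.019, -0.486], [-0.451, -0.552, -0.701, 0.334], [0.464, 0.526, -0.713, 0.872], [0.0, 0.0, 0.0, 1.0]]
slip_center []
case_center [([282.8, 267.0], 0.98), ([286.9, 280.2], 0.3)]
slot [([398.2, 326.3], 0.58)]
stand [([282.9, 283.8], 0.61)]
case [([286.7, 278.7], 0.64), ([394.2, 361.0], 0.4)]
viewer [([391.0, 358.4], 0.88)]
cluster [([228.4, 185.5], 0.73), ([340.2, 216.7], 0.69)]
pot [([391.7, 256.9], 0.95)]
dividers [([286.1, 182.8], 0.58)]
scoop [([466.9, 325.0], 0.57)]
wrist [[348.9, 0.0, 312.5], [0.0, 348.9, 235.3], [0.0, 0.0, 1.0]] [[0.297, 0.955, 0.0, -0.65], [0.907, -0.283, 0.311, -0.041], [0.297, -0.092, -0.95, 0.38], [0.0, 0.0, 0.0, 1.0]]
slip_center []
case_center []
slot []
stand []
case []
viewer []
cluster []
pot []
dividers []
scoop []
1.65 [0.19318103 0.62065893 0.25030592] [1.50285924e-01 9.88642574e-01 3.35979207e-05 2.66930853e-06]
```

View pictures.

View pics/scene0.png

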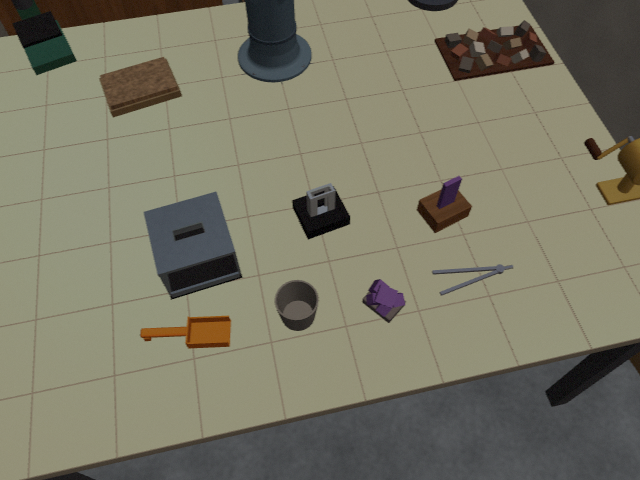

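View pics/side0.png

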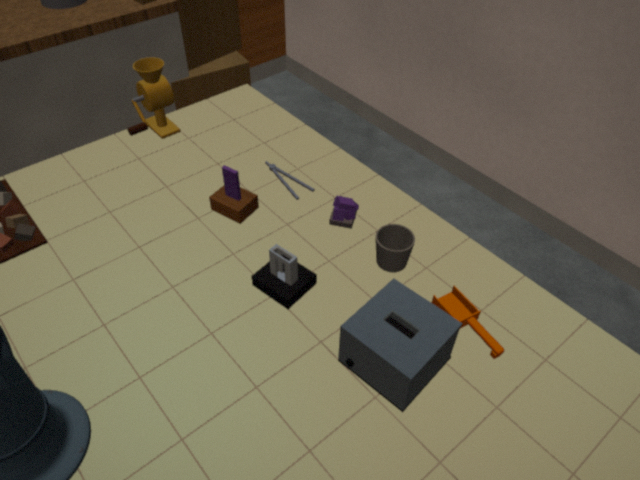

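```bash
cat > h.py <<'E'
from bench import *
import cv2,numpy as np
from scipy.spatial.transform import Rotation as R
def ray(p,uv,z):
    M=np.array(p["camera_from_world"]);Rm=M[:3,:3];o=-Rm.T@M[:3,3]
    d=Rm.T@np.linalg.inv(p["K"])@[uv[0],uv[1],1]
    return o+d*(z-o[2])/d[2]
def proj(p,X):
    M=np.array(p["camera_from_world"]);c=M[:3,:3]@X+M[:3,3];c=np.array(p["K"])@c;return c[:2]/c[2]
def down(yaw): # tool y axis at angle yaw (closing direction), z down
    y=np.array([np.cos(yaw),np.sin(yaw),0]);z=np.array([0,0,-1.]);x=np.cross(y,z)
    return R.from_matrix(np.c_[x,y,z]).as_quat()
def shot(n,c="wrist"):
    p=camera_params(c);im=read_camera(c);cv2.imwrite(f"pics/{n}.png",im[:,:,::-1]);return p,im
E
python3 - <<'E'
from h import *
s=camera_params("scene");d=camera_params("side")
for n,a,b,z in(("slip",[447.6,194.8],None,.067),("case",[320.1,201.7],[282.8,267],.055),("slot",[188.7,230.3],[398.2,326.3],.11),("pot",[295.8,316.8],[391.7,256.9],0),("clus",[381.9,301.4],[340.2,216.7],0)):
    print(n,ray(s,a,z).round(4),b and ray(d,b,z).round(4))
# box lid edges, slot ends by eye
for uv in([174,234],[204,228]): print("slot end",ray(s,uv,.11).round(3))
for uv in([308,193],[335,186]): print("case top",ray(s,uv,.095).round(3))
for uv in([438,207],[446,208]):print("slip",ray(s,uv,.04).round(3))
for uv in([418,209],[439,229],[470,208]):print("rack",ray(s,uv,.04).round(3))
w=camera_params("wrist");M=np.array(w["camera_from_world"]);T=R.from_quat(read_tcp_rot()).as_matrix()
o=-M[:3,:3].T@M[:3,3];print("cam in tool",T.T@(o-read_eef_pos()),(T.T@M[:3,:3].T).round(3).tolist())
E
```

```text
slip [0.5852 0.2724 0.067 ] None
case [0.5344 0.0061 0.055 ] [0.5328 0.0056 0.055 ]
slot [ 0.581  -0.2675  0.11  ] [ 0.5746 -0.2691  0.11  ]
pot [ 0.7588 -0.094   0.    ] [ 0.7652 -0.0828  0.    ]
clus [0.7644 0.0827 0.    ] [0.7637 0.0872 0.    ]
slot end [ 0.583 -0.296  0.11 ]
slot end [ 0.582 -0.238  0.11 ]
case top [ 0.535 -0.019  0.095]
case top [0.53  0.039 0.095]
slip [0.594 0.253 0.04 ]
slip [0.6   0.269 0.04 ]
rack [0.589 0.209 0.04 ]
rack [0.648 0.237 0.04 ]
rack [0.612 0.319 0.04 ]
cam in tool [ 0.07945053 -0.00052073 -0.12320049] [[-0.0, -0.95, -0.311], [1.0, -0.0, 0.0], [-0.0, -0.311, 0.95]]
```

Run:
```python
from h import *
import json
out={}
for n,pos,yaw,names in(("slot",[.58,-.268,.25],-88,["slot","viewer"]),("case",[.534,.006,.235],5,["case_center","case","stand"]),("slip",[.590,.268,.26],24,["slip_center"])):
    move_ptp(pos,down(np.radians(yaw)));pause(.3)
    p,im=shot("w_"+n);out[n]={k:np.array(v).tolist() for k,v in p.items()}
    for m in names: print(m,[(np.round(d["at"],1).tolist(),round(d["confidence"],2)) for d in tip_of("wrist",m)[:2]])
    print(read_time_s(),read_eef_pos().round(4),read_qpos().round(2))
json.dump(out,open("p.json","w"))
a=[cv2.resize(cv2.imread(f"pics/w_{n}.png")[60:420,160:480],None,fx=.8,fy=1.,interpolation=cv2.INTER_AREA) for n in out]
ims=[cv2.imread(f"pics/w_{n}.png")[60:420,190:456] for n in out]
cv2.imwrite("pics/tri.png",np.hstack(ims))
```

```text
slot [([309.8, 223.2], 0.9), ([365.0, 22.5], 0.41)]
viewer [([311.0, 195.0], 0.97), ([363.3, 21.1], 0.29)]
5.4833 [ 0.58  -0.268  0.25 ] [-0.34  0.51  0.96  1.66 -0.45  1.2  -0.81]
case_center [([311.9, 208.2], 0.86)]
case [([313.9, 197.6], 0.65)]
stand [([308.9, 197.6], 0.57)]
7.0583 [0.534  0.0057 0.2349] [-0.7   0.21  0.69  1.92 -0.15  1.07  0.14]
slip_center [([309.9, 201.5], 0.98)]
8.5083 [0.5901 0.2672 0.2602] [-0.88  0.4   0.51  1.61 -0.21  1.18  0.09]
```

View pics/tri.png

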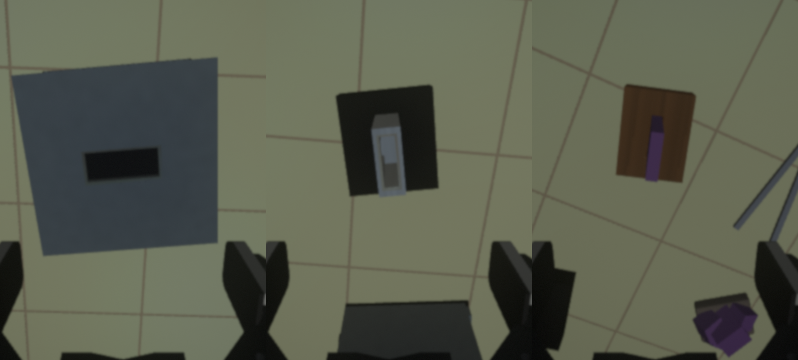

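Run:
```python
import cv2,numpy as np
def g(n,x,y,w,h,s):
    a=cv2.imread(f"pics/w_{n}.png")[y:y+h,x:x+w];a=cv2.resize(a,None,fx=s,fy=s,interpolation=cv2.INTER_CUBIC)
    a=cv2.convertScaleAbs(a,alpha=1.6,beta=0)
    for i in range(0,h,10): cv2.putText(a,str(y+i),(0,i*s+4),0,.35,(0,255,255));cv2.line(a,(22,i*s),(30,i*s),(0,255,255))
    for i in range(0,w,10): cv2.putText(a,str(x+i),(i*s-8,10),0,.35,(0,255,255));cv2.line(a,(i*s,12),(i*s,18),(0,255,255))
    return a
a=g("case",285,165,60,100,6);b=g("slip",285,165,60,100,6)
cv2.imwrite("pics/z.png",np.hstack([a,b]))
```

```text
(no output)
```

View pics/z.png

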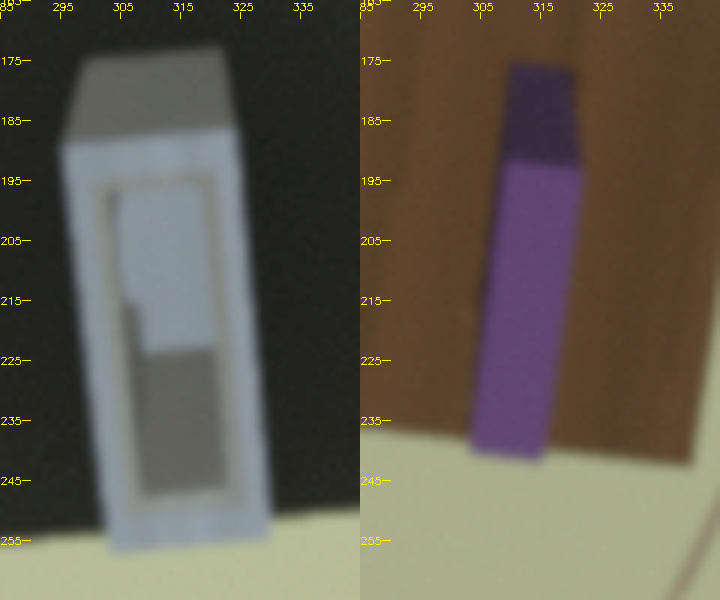

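Run:
```python
from h import *
import json
P=json.load(open("p.json"))
def rep(n,c,z):
    w=np.array([ray(P[n],u,z)[:2] for u in c]);ctr=w.mean(0)
    dl=(w[2]+w[3]-w[0]-w[1])/2;ds=(w[1]+w[3]-w[0]-w[2])/2
    print(n,"ctr",ctr.round(4),"long %.1f @%.1f short %.1f @%.1f"%(1e3*np.linalg.norm(dl),np.degrees(np.arctan2(dl[1],dl[0])),1e3*np.linalg.norm(ds),np.degrees(np.arctan2(ds[1],ds[0]))))
rep("case",[(295.2,189.7),(324.5,186.2),(303.3,257.2),(330,254.7)],.095)
rep("slip",[(309,191.7),(322.2,193),(303.3,240.3),(315.5,241.8)],.119)
g=cv2.imread("pics/w_slot.png",0)
for t in(35,45,55):
    m=np.zeros_like(g);m[190:260,250:370]=(g[190:260,250:370]<t)
    c=max(cv2.findContours(m,0,1)[0],key=cv2.contourArea)
    w=np.array([ray(P["slot"],u[0]+0.,.11)[:2] for u in c],np.float32)*1000
    print(t,cv2.minAreaRect(w))
print(g[224,262:360:3])
```

```text
case ctr [0.535  0.0079] long 55.7 @-79.6 short 22.1 @11.2
slip ctr [0.5874 0.2731] long 39.8 @-73.2 short 10.0 @17.3
35 ((583.3088989257812, -267.76507568359375), (22.704153060913086, 56.687843322753906), 6.782093524932861)
45 ((583.2390747070312, -267.76739501953125), (24.190622329711914, 57.83515930175781), 6.849839687347412)
55 ((583.0965576171875, -267.50213623046875), (26.58321762084961, 60.28284454345703), 7.191492080688477)
[61 60 60 60 51 19 15 17 16 15 17 14 15 15 15 16 16 16 15 16 16 16 17 16
 15 17 17 17 17 49 58 59 60]
```

Run:
```python
from h import *
q=down(np.radians(17.0))
move_gripper(.045,40)
move_ptp([.5874,.2731,.19],q)
movel([.5874,.2731,.111],speed=.12)
f0=read_ft_force()
print(move_gripper(0,40),read_finger_gap(),read_grasp_force(),(read_ft_force()-f0).round(1))
movel([.5874,.2731,.232],speed=.12)
q=down(np.radians(10.8))
move_ptp([.535,.0079,.232],q)
movel([.535,.0079,.207],speed=.1)   # slip bottom ~ .111
pause(.2)
print(read_time_s(),read_finger_gap(),read_ft_force().round(2),read_eef_pos().round(4))
p,im=shot("w_pre")
p,im2=shot("s_pre","scene");p,im3=shot("d_pre","side")
a=cv2.resize(im[200:480,170:450],(400,400));
b=cv2.resize(im2[130:230,270:370],(400,400),interpolation=cv2.INTER_CUBIC);c=cv2.resize(im3[190:310,220:340],(400,400),interpolation=cv2.INTER_CUBIC)
cv2.imwrite("pics/pre.png",cv2.convertScaleAbs(np.hstack([b,c])[:,:,::-1],alpha=1.6))
```

```text
False 0.009490150126673091 40.08643448352814 [-0.8 -0.5  3.6]
13.3917 0.00937423966007219 [ 0.42 -0.66 -1.96] [0.5356 0.0081 0.2077]
```

View pics/pre.png

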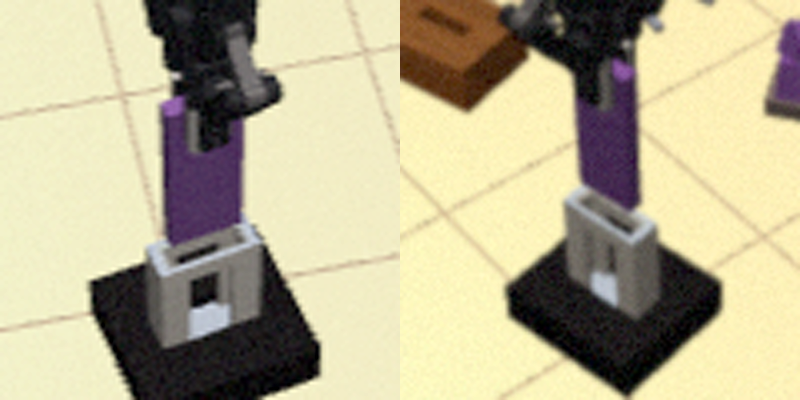

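Run:
```python
from h import *
f0=read_ft_force()
for z in (.198,.192,.188,.184,.178,.17,.15,.13,.122):
    movel([.535,.0079,z],speed=.06)
    f=read_ft_force()-f0;print(z,read_eef_pos().round(4),f.round(1),read_ft_torque().round(2))
    if f[2]>8 or np.hypot(*f[:2])>12: print("stop");break
print(read_time_s())
```

```text
0.198 [0.5343 0.0078 0.1972] [-0.   0.  -0.1] [ 0.03  0.01 -0.02]
0.192 [0.5346 0.0079 0.1915] [ 0.4 -0.4 -0.5] [-0.02 -0.02  0.01]
0.188 [0.5347 0.0079 0.1876] [ 0.4  0.4 -0.5] [ 0.    0.01 -0.01]
0.184 [0.5347 0.0079 0.1836] [-0.2  0.3 -0.8] [ 0.   -0.01 -0.06]
0.178 [0.5345 0.0079 0.1774] [ 0.8 -0.4 -0.8] [0.07 0.   0.01]
0.17 [0.5344 0.0079 0.1693] [-0.8  0.1 -1.6] [-0.06 -0.02  0.03]
0.15 [0.5346 0.0078 0.1494] [-0.2 -1.2  0.4] [-0.01 -0.02  0.01]
0.13 [0.5347 0.0078 0.1295] [0.1 0.  0.5] [-0.03 -0.02  0.02]
0.122 [0.5346 0.0079 0.1215] [ 0.7 -0.3  0.9] [-0.04 -0.    0.01]
16.375
```

Run:
```python
from h import *
f0=read_ft_force()
for z in (.119,.118,.117,.116,.115):
    movel([.535,.0079,z],speed=.03)
    f=read_ft_force()-f0;print(z,read_eef_pos().round(4),f.round(1))
    if f[2]>4: break
move_gripper(.04);pause(.3)
movel([.535,.0079,.235],speed=.15);pause(.3)
p,im=shot("w_in");p2,im2=shot("d_in","side")
import json;json.dump({"in":{k:np.array(v).tolist() for k,v in p.items()}},open("p2.json","w"))
for n in("slip_center","case_center","case"):
    print(n,tip_of("wrist",n)[:1],tip_of("side",n)[:1])
print(read_time_s(),read_finger_gap(),read_eef_pos())
a=cv2.resize(im[165:265,275:355],None,fx=6,fy=6,interpolation=cv2.INTER_CUBIC)
c=cv2.resize(im2[215:315,235:288],None,fx=6,fy=6,interpolation=cv2.INTER_CUBIC)
a=cv2.convertScaleAbs(np.hstack([a,c])[:,:,::-1],alpha=1.6);cv2.imwrite("pics/in.png",a);print(a.shape)
```

```text
0.119 [0.5349 0.0079 0.1189] [ 0.1 -0.  -0.3]
0.118 [0.5351 0.0079 0.1181] [ 0.2  0.2 -1.8]
0.117 [0.5353 0.0079 0.118 ] [-2.7 -0.2  5.3]
slip_center [] [{'at': [283.8, 265.2], 'confidence': 0.67}]
case_center [] []
case [{'at': [314.2, 201.9], 'confidence': 0.95}] [{'at': [286.8, 279.7], 'confidence': 0.91}]
19.4583 0.0400285203966746 [0.5350366  0.00787901 0.23502127]
(600, 798, 3)
```

View pics/in.png

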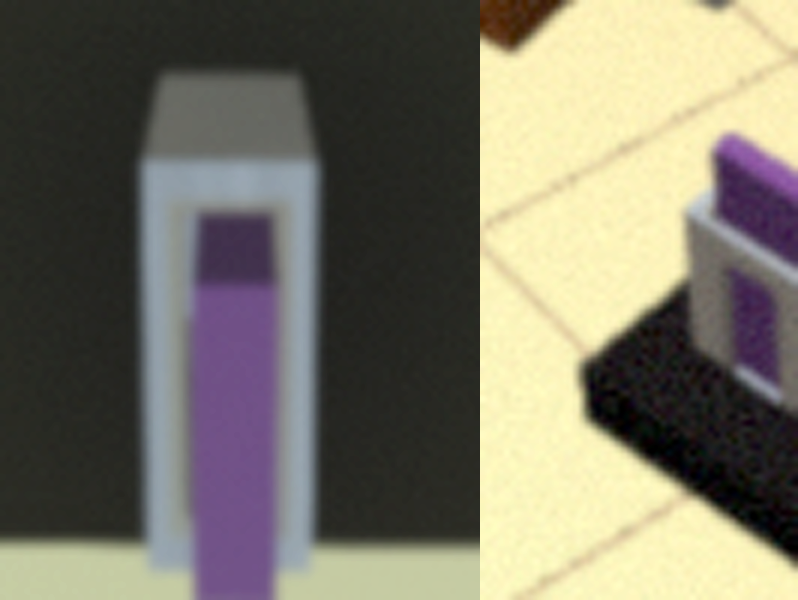

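Run:
```python
from h import *
import json
P=json.load(open("p2.json"))["in"]
c=np.mean([ray(P,u,.095)[:2] for u in[(298,191.7),(328.3,191.7),(299.7,260),(327,260)]],0);print(c)
x,y=c if np.linalg.norm(c-[.535,.0079])<.003 else (.535,.0079)
q=down(np.radians(-79.2))
move_gripper(.085,60)
move_ptp([x,y,.2],q)
movel([x,y,.083],speed=.1)
f0=read_ft_force();move_gripper(.03,60);print(read_finger_gap(),read_grasp_force(),(read_ft_force()-f0).round(1),read_eef_pos().round(4))
movel([x,y,.21],speed=.1)
print(read_finger_gap(),read_ft_force().round(1))
q=down(np.radians(-83.1))
move_ptp([.5832,-.2677,.21],q)
movel([.5832,-.2677,.186],speed=.08);pause(.3)
print(read_time_s(),read_eef_pos().round(4),read_ft_force().round(1),read_grasp_force())
p,im=shot("w_s");p2,im2=shot("s_s","scene");p3,im3=shot("d_s","side")
b=cv2.resize(im2[160:280,130:250],(400,400),interpolation=cv2.INTER_CUBIC);c=cv2.resize(im3[230:380,330:480],(400,400),interpolation=cv2.INTER_CUBIC)
cv2.imwrite("pics/s.png",cv2.convertScaleAbs(np.hstack([b,c])[:,:,::-1],alpha=1.6))
```

```text
[0.53512144 0.00810281]
0.055152212360940214 64.40836697816849 [-1.2 -0.4  5.1] [0.5359 0.0084 0.0838]
0.054580362716101775 [-0.8  0.3 -3.1]
26.225 [ 0.5834 -0.268   0.1865] [ 0.1  0.4 -3.1] 63.99259552359581
```

View pics/s.png

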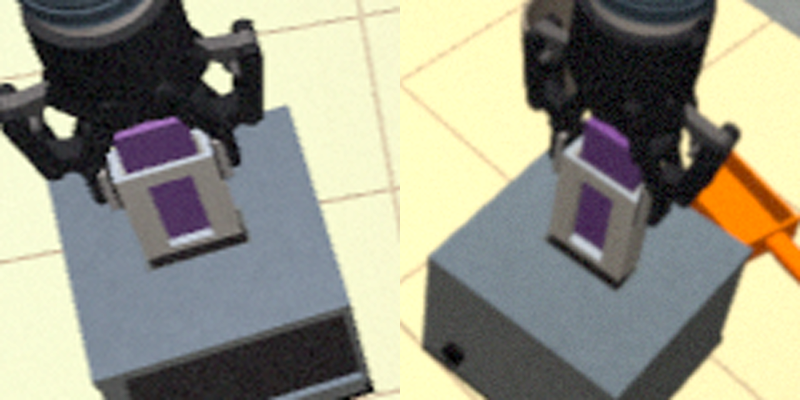

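The case is gripped with the slip home, and hangs just above the slot (scene crop about 195,250), well aligned. I lower it in steps, watching the force.

Run:
```python
from h import *
f0=read_ft_force()
for z in (.181,.177,.174,.171,.168,.16,.15,.140):
    movel([.5832,-.2677,z],speed=.04)
    f=read_ft_force()-f0;print(z,read_eef_pos().round(4),f.round(1),read_ft_torque().round(2))
    if f[2]>6 or np.hypot(*f[:2])>8: print("stop");break
pause(.5);f=read_ft_force()-f0
print(read_time_s(),f.round(1),read_grasp_force(),read_finger_gap())
p2,im2=shot("s_f","scene");p3,im3=shot("d_f","side")
b=cv2.resize(im2[160:280,130:250],(400,400),interpolation=cv2.INTER_CUBIC);c=cv2.resize(im3[230:380,330:480],(400,400),interpolation=cv2.INTER_CUBIC)
cv2.imwrite("pics/f.png",cv2.convertScaleAbs(np.hstack([b,c])[:,:,::-1],alpha=1.6))
```

```text
0.181 [ 0.5829 -0.2674  0.1804] [-0.1  0.6 -1.2] [-0.02  0.01  0.01]
0.177 [ 0.5829 -0.2675  0.1765] [-0.5  0.1 -0.2] [-0.01 -0.07  0.  ]
0.174 [ 0.583  -0.2676  0.1737] [-1.1 -0.1 -0.4] [-0.09 -0.01  0.04]
0.171 [ 0.583  -0.2676  0.1707] [-1.  -0.4  0.8] [0.02 0.   0.03]
0.168 [ 0.583  -0.2675  0.1677] [-0.  -0.3 -1. ] [-0.    0.   -0.02]
0.16 [ 0.5828 -0.2675  0.1594] [-0.8 -0.5 -0.5] [-0.02 -0.01 -0.02]
0.15 [ 0.5829 -0.2675  0.1495] [-0.4  0.5 -0.9] [-0.03 -0.01  0.02]
0.14 [ 0.5829 -0.2676  0.1395] [-0.6 -0.5 -0.9] [0.05 0.01 0.02]
29.3 [-1.2 -0.3  0.1] 64.13543432950974 0.05491207574122074
```

View pics/f.png

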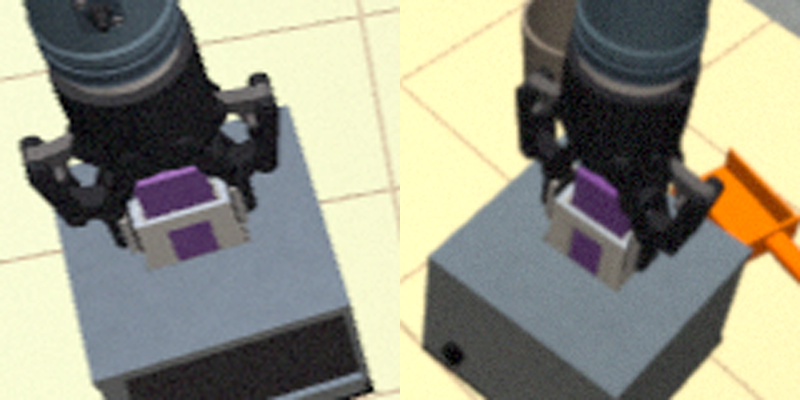

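The case stands about half inside the slot, upright and free of force, with the slip home.

```bash
python3 -c "
from bench import *
print(sign_off())"
```

```text
the job is handed in; nothing more can be done
None
```

The slip is fully home in the case, and I handed the job in with the case held upright in the UV box slot, about 38 mm deep and with almost no force on the box, at about 29 s of the 72 s allowed.

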